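# Move the milk thermometer to the next pitcher, then hold the finished pitcher level

## Task

The thermometer is needed for the next pitcher of milk: pull it straight up out of the clip on the steel pitcher it stands in, lower its stem into the empty clip on the other steel pitcher until its flange is fully down, and let it go, leaving that pitcher standing where it was. Then take the pitcher the thermometer came from by its handle, lift it 6 to 20 cm clear of the counter and hold it there, level and still, ready for pouring; finish while you are still holding it. Do not tip either pitcher and do not disturb the things round about.

Things in the scene. Friction and masses are not known exactly. Their poses are not given: they have to be found in the camera images.
- pitcher_a: The pitcher the thermometer stands in at the start, held at the end: open steel milk pitcher, 121 mm high at the spout, rim 115. Origin at its foot, z up. Round body (dia 92 mm at foot, 78 at rim) centred 11 mm to +y; spout at +y, strap handle at -y. Fixed on the rim at +x: clip with an upright sleeve. Loose on the counter, about 0.29 kg.
- pitcher_b: The next pitcher, its clip empty, same kind as pitcher_a: open steel milk pitcher, 121 mm high at the spout, rim 115. Origin at its foot, z up. Round body (dia 92 mm at foot, 78 at rim) centred 11 mm to +y; spout at +y, strap handle at -y. Fixed on the rim at +x: clip with an upright sleeve. Loose on the counter, about 0.47 kg.
- handle_a (a point): Upper bend of pitcher_a's strap handle, at (0, -53, 93) mm in its frame; axes as pitcher_a. Strap 12 mm wide along the pitcher's x, 5 mm thick; from here it runs level to the body (top edge 104 mm up) and, 60 mm from the origin, down to 22 mm. Pinch it from above across its 12 mm; both sides are free, and about 20 mm lie free between the upright strap and the body.
- seat_a (a point): Centre of the mouth edge of pitcher_a's clip, where the flange rests at the start: bore 9 mm, flaring over its top 9 mm to 19 mm inside, 23 mm outside; sleeve 22 mm long, axis upright. In the pitcher's frame at (18, 11, 131) mm; axes as the pitcher. Below the sleeve the stem hangs free inside the pitcher.
- seat_b (a point): Centre of the mouth edge of pitcher_b's clip, where the flange must rest at the end: bore 9 mm, flaring over its top 9 mm to 19 mm inside, 23 mm outside; sleeve 22 mm long, axis upright. In the pitcher's frame at (18, 11, 131) mm; axes as the pitcher. Below the sleeve the stem hangs free inside the pitcher.
- thermometer: Dial milk thermometer, 40 g, round about z. Origin: centre of its flange's underside; z up. Stem 5 mm dia, 88 mm long below the origin, tapered tip; flange 22 mm dia, 4 thick; neck 13 mm dia; steel dial case 44 mm dia, from 10 to 24 mm above the origin, white face on top: grasp the case from above across its diameter, any yaw. Stands loose in the clip by its own weight.
- service_bell: Bystander: counter bell, chrome dome with a black base, 67 mm diameter, 49 mm high; origin at its underside.
- espresso_cup: Bystander: striped espresso cup, 60 mm diameter, 49 mm high, on a black round tray (200 mm diameter, 12 mm high rim); origin at its underside.
- shot_glass: Bystander: shot glass, 49 mm diameter, 62 mm high, on the same tray; origin at its underside.
- sticker_roll: Bystander: cream roll of stickers, 68 mm diameter, 38 mm high, lying flat; origin at its underside.
Mind the look-alikes: they are no part of the job. What is shaped like the thermometer but red is not meant. Leave any orange look-alike of the pitcher_a alone.

How it is judged (in metres and radians):
On the way, in this order (a step that is already met when the one before it is completed fails the run):
1. the thermometer is pulled clear of the first pitcher's clip, that pitcher still standing (z of thermometer in the frame of pitcher_a above 0.215 m and height (world z) of pitcher_a below 0.01 m), for 0.1 s.
2. the thermometer is fully down in the other pitcher's clip and let go, the first pitcher still on the counter (distance between thermometer and seat_b below 0.006 m and angle between the z axis of thermometer and the z axis of pitcher_b, either way round below 0.12 rad and contact force between thermometer and the fingers below 0.1 N and height (world z) of pitcher_a below 0.01 m), for 0.2 s.
At the end, for the whole second after the job is handed in: pitcher_a held by its handle (within 45 mm of the handle point), foot 55-280 mm up, tilt under 0.15 rad, still, touching no other thing; thermometer let go, flange within 6 mm of pitcher_b's seat and within 0.12 rad of its axis; pitcher_b upright on the counter, moved under 40 mm (height (world z) of pitcher_a between 0.055 and 0.28 m and angle between pitcher_a's own z axis and vertical below 0.15 rad and linear speed of each of pitcher_a, pitcher_b below 0.02 m/s and angular speed of pitcher_a below 0.15 rad/s and contact force between pitcher_a and the fingers above 2 N and distance between the grasp point and handle_a below 0.045 m and contact force between pitcher_a and pitcher_b below 0.1 N and contact force between pitcher_a and thermometer below 0.1 N and contact force between pitcher_a and service_bell below 0.1 N and contact force between pitcher_a and espresso_cup below 0.1 N and contact force between pitcher_a and shot_glass below 0.1 N and contact force between pitcher_a and sticker_roll below 0.1 N and distance between thermometer and seat_b below 0.006 m and angle between the z axis of thermometer and the z axis of pitcher_b, either way round below 0.12 rad and contact force between thermometer and the fingers below 0.1 N and height (world z) of pitcher_b below 0.006 m and angle between pitcher_b's own z axis and vertical below 0.08 rad and distance of pitcher_b from where it was at the start of the episode below 0.04 m); the arm keeps its last pose, push and grip.
It fails at once if the first pitcher is tipped by more than 0.4 rad (angle between pitcher_a's own z axis and vertical above 0.4 rad).
It fails at once if the next pitcher is tipped by more than 0.4 rad (angle between pitcher_b's own z axis and vertical above 0.4 rad).
It fails at once if a bystander is shoved by more than 30 mm (distance of any of service_bell, espresso_cup, shot_glass, sticker_roll from where it was at the start of the episode above 0.03 m).
It also fails if it takes over 64 s, if anything falls off the work surface, if the arm or the gripper's body presses on something with over 40 N, if the wrist force passes 120 N, or if a joint passes its speed limit or range.

## Robot

A 6-joint arm with a two-finger parallel gripper is mounted at the origin on a cart in front of the work surface, level with it; the furniture and walls round the work are solid. World frame = base frame: x ahead of the robot, y to its left, z up, the work surface at z = 0. Lengths are in mm, angles in degrees, forces in N, time in s.
With the tool pointing down it reaches from about 400 to 825 mm from the base axis. Payload 7 kg.
Tool frame: the origin (TCP) lies between the finger pads; the fingertips stand 17 mm ahead of it and the grasp point (between the pads) lies 2 mm behind it; z points along the fingers, y is the line along which they close (so a half turn about z gives the same grasp; the last joint's range is limited). The gripper opens to 85 mm and grips with 20 to 120 N. Pads are 22 mm wide; open, the fingers measure 114 mm over their backs; the gripper's body (76 mm by 85 mm) begins 54 mm behind the grasp point. The pads swing forward as they close: fully open they stand 13 mm farther back than shut.
Start: joints at [-58.321, 20.546, 0.682, 0, -70.136, -16.507], TCP at [176.632, -651.457, 248.302] pointing down, gripper open.
Joint ranges: [-176.03, 176.03], [-82.01, 121.73], [-58.28, 71.71], [-173.87, 95.51], [-174.79, -0.11], [-173.66, 173.66]. Speed limits (degrees/s): [136.94, 136.94, 172.46, 180, 180, 180].

## Interface

Orientations are given as a 3x3 rotation matrix whose columns are the frame's x, y, z axes.
In Python, from cell import bot, cams, spotter gives the robot as it stands.
- The arm moves only by the shell command python3 -m pendant 'ROWS' [FORCE]. ROWS is JSON, a list of rows, each a list of 5 numbers: the opening, from -1 (shut) to 1 (fully open), then the shift along the world's x, y, z in mm, then the turn about the world's z in rad. In form: [[claw, x, y, z, roll], ...]. A call has 1 to 20 rows; each row is the pose to reach, as a shift and turn from the pose commanded when the call began; what a row does not reach only later rows make up. A row lasts 1/8 s, in which the tool goes at most 62.5 mm and 10.7 degrees, less where a joint would pass 70% of its speed; a pose out of reach is approached as far as the arm can. A call with a gripper value outside its range is refused whole. The fingers move at their own pace and stop on an object; FORCE is the grip in N (left out, the last holds). Time passes only in rows, so rows that repeat a pose let the fingers close. It gives the time, the measured TCP pose, the force, the opening and the grip force at its end, in the units of the state.
- bot.get_obs(): the state, without advancing time (a new reading comes with each control period).
- cams.get_image(name): name is "scene" or "side" or "wrist"; returns a dict with "pixels" (480x640x3 uint8, red, green, blue), "mtx" (3x3 intrinsics, pixels), "view" (4x4, takes a point from world to camera coordinates). Camera axes: x right, y down, z forward; pixel columns grow to the right and rows downward; lengths in mm; the calibration is good to about 2 mm. A picture is of the moment at which its call begins. There is no depth.
- bot.job_done(): hands the job in; it is judged then, once.
Trained networks look in a picture, given as the dict that the camera call returned (one of the last four; its "shot" number tells which), for a name from the list of things; names that differ only in an ending like _2 or _b are one class to them, and where a whole thing is asked for, a point or a joint stands for the part that bears it (a point fixed in the world has none). Each returns a list of dicts, best first, with "p" (0 to 1); they miss things now and then, are a little off and sometimes report something else, mostly with a low value. They report only what shows in the picture. A call takes as long as a camera call. They do not tell look-alikes from the thing itself.
- spotter.look_for(query, picture): "centre" ([column, row] in pixels, amid what is visible of it).
- spotter.mark_of(query, picture): "centre" ([column, row] in pixels: a listed point, or the origin of a listed thing).
The state is a dict: "time_s": time; "qpos": joint angles; "joint_vel": joint speeds; "tau": joint torques, N m; "ee_pos": TCP position; "ee_rot": TCP orientation; "contact_force": force on the tool from outside, world axes, zero at the start; "ft_torque": the same for the moment, N m; "width": finger opening in mm; "finger_force": force on a finger pad.
Only numpy, scipy, OpenCV 4.12 (cv2) and the standard library are available. Lean on these libraries where they do the work, as an engineer would, in place of code of your own. Each camera call takes 0.05 s, during which the arm holds its last target. There are 200 camera calls.

## Working session

There is one attempt and no reset: what is moved stays moved. The work goes in short steps, Python scripts to look and compute and a shell command to move; the robot and the scene stay as the last step left them, time stands still between calls to the robot, and variables do not carry over. Pictures are saved under pics/ and viewed, at most 11 in all, crops included, and the job is handed in when it is done.

```bash
mkdir -p pics && ls && cat > h.py <<'E'
import numpy as np, cv2
from cell import bot, cams, spotter
def ray(im,uv):
    K=np.array(im["mtx"]);V=np.array(im["view"]);R=V[:3,:3];t=V[:3,3]
    d=R.T@np.linalg.solve(K,[uv[0],uv[1],1.]);return -R.T@t,d/np.linalg.norm(d)
def atz(im,uv,z):
    c,d=ray(im,uv);return c+d*(z-c[2])/d[2]
def tri(obs):
    A=np.zeros((3,3));b=np.zeros(3)
    for im,uv in obs:
        c,d=ray(im,uv);P=np.eye(3)-np.outer(d,d);A+=P;b+=P@c
    return np.linalg.solve(A,b)
def proj(im,p):
    V=np.array(im["view"]);q=np.array(im["mtx"])@(V[:3,:3]@np.array(p)+V[:3,3]);return q[:2]/q[2]
def save(im,n): cv2.imwrite(f"pics/{n}.png",cv2.cvtColor(im["pixels"],cv2.COLOR_RGB2BGR))
E
python3 - <<'E'
from h import *
np.set_printoptions(precision=1,suppress=True)
for n in ["scene","side"]:
    im=cams.get_image(n);save(im,n)
    print(n,ray(im,[320,240]))
    for q,z in [("pitcher_a",0),("handle_a",93),("seat_a",131),("thermometer",131),("service_bell",0),("espresso_cup",0),("shot_glass",0),("sticker_roll",0)]:
        for r in spotter.mark_of(q,im)[:4]:
            print(q,round(r["p"],2),np.array(r["centre"]),atz(im,r["centre"],z))
print(bot.get_obs()["time_s"])
E
```

```text
pics
scene (array([-454.6, -642.8,  704.2]), array([ 0.7,  0.6, -0.4]))
pitcher_a 0.8 [326.9 288.1] [496.7  94.    0. ]
pitcher_a 0.8 [267.2 249.2] [566.1 348.5  -0. ]
handle_a 0.89 [318.8 262.1] [451.2  80.4  93. ]
seat_a 0.97 [335.2 237.3] [511.6  79.5 131. ]
seat_a 0.8 [271.3 209.4] [549.4 309.  131. ]
seat_a 0.44 [486.2 347.8] [ 320.1 -366.1  131. ]
thermometer 0.82 [269.1 256.5] [352.8 137.1 131. ]
thermometer 0.57 [371.4 271.5] [425.2 -75.6 131. ]
thermometer 0.5 [335.5 237.3] [512.  79. 131.]
service_bell 0.74 [267.7 250.5] [561.2 342.2   0. ]
service_bell 0.52 [335.5 238.1] [728.8 240.9   0. ]
espresso_cup 0.66 [486.1 349.3] [ 492.4 -304.8    0. ]
espresso_cup 0.43 [334.4 248.8] [673.6 203.6   0. ]
shot_glass 0.75 [443.9 353.6] [ 430.5 -244.6    0. ]
sticker_roll 0.66 [333.8 251.4] [660.3 195.7   0. ]
side (array([ 610. , 1249. ,  971.8]), array([-0. , -0.8, -0.6]))
pitcher_a 0.93 [297.2 383.3] [632.8 541.7  -0. ]
pitcher_a 0.87 [328.1 315.2] [543.4 332.4   0. ]
pitcher_a 0.8 [334.7 257.8] [503.8  96.1   0. ]
pitcher_a 0.16 [345.6 198.5] [ 434.6 -229.4    0. ]
handle_a 0.92 [289.4 344.5] [645. 503.  93.]
handle_a 0.86 [352.7 226.8] [447.1  67.6  93. ]
handle_a 0.16 [349.1 196.9] [439.  -96.3  93. ]
seat_a 0.81 [319.8 275.6] [562.2 318.  131. ]
seat_a 0.79 [292.8 354.5] [636.8 563.3 131. ]
thermometer 0.68 [337.9 214.5] [490.4  53.6 131. ]
thermometer 0.66 [327.4 219.7] [523.5  77.1 131. ]
thermometer 0.65 [375.3 260.3] [413.  271.3 131. ]
service_bell 0.92 [361.2 376.7] [481.6 535.7   0. ]
espresso_cup 0.61 [332.2 188.9] [ 476.7 -298.4    0. ]
shot_glass 0.74 [327.4 219.1] [ 509.7 -108.9   -0. ]
shot_glass 0.71 [347.2 195.9] [ 427.  -245.9   -0. ]
sticker_roll 0.92 [276.7 285.9] [680.9 205.8   0. ]
0.9
```

View pics/scene.png

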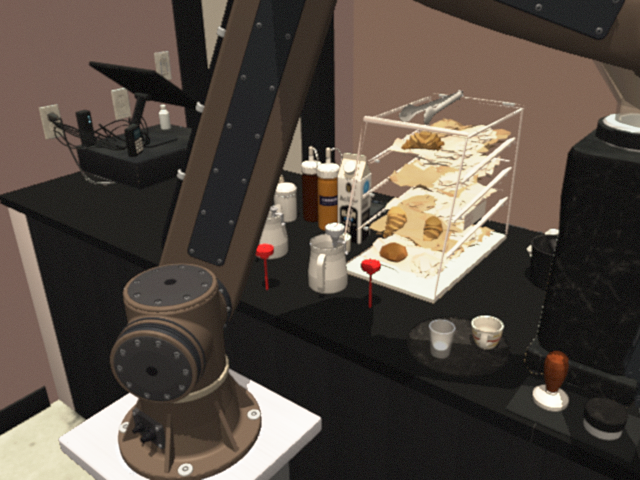

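View pics/side.png

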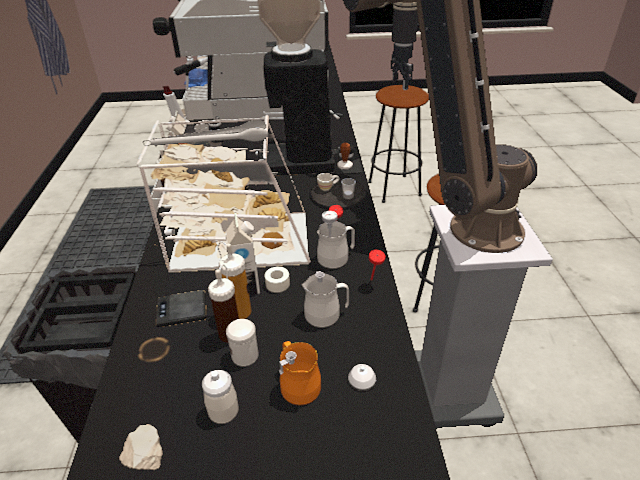

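The scene shows the white-dial thermometer in the pitcher at scene (327,265) / side (332,240), the second steel pitcher at side (322,300), an orange one at side (300,373), and red look-alikes at side (336,211) and (376,258). The white dial at side (330,216) is the thermometer. pitcher_a is the steel pitcher carrying it and pitcher_b is the other steel one. I'll confirm this in a crop.

```bash
python3 - <<'E'
from h import *
np.set_printoptions(precision=1,suppress=True)
s=cams.get_image("side");c=cams.get_image("scene")
cv2.imwrite("pics/crop.png",cv2.resize(cv2.cvtColor(s["pixels"][195:335,235:395],cv2.COLOR_RGB2BGR),(685,600),interpolation=cv2.INTER_CUBIC))
# case base front corner / tray / dial
print("case corner",atz(c,[432,302],0),atz(s,[307,263],0),atz(s,[172,268],0),atz(s,[300,213],0), atz(c,[348,262],0))
print("dial",tri([(s,(330,215.5)),(c,(335.5,229))]))
print("red near b",tri([(s,(376.5,256)),(c,(265,251))]),"red near a",tri([(s,(336,211)),(c,(371,266))]))
print("milk",atz(s,[250,290],0),"bottle",atz(s,[240,315],0),"white jar",atz(s,[243,360],0))
K=np.array(cams.get_image("wrist")["view"]);print(K)
print(bot.get_obs())
E
```

```text
case corner [ 587.1 -134.6    0. ] [589.5 112.9   0. ] [995.5  99.4   0. ] [ 600.9 -153.9    0. ] [633.3 130.3   0. ]
dial [516.3  82.1 149.2]
red near b [404.2 207.8  98. ] red near a [492.6 -25.5  94.3]
milk [756.7 216.1   0. ] bottle [779.4 311.2   0. ] white jar [763.1 463.1   0. ]
[[ -0.3   1.   -0.  675.2]
 [  0.9   0.3   0.3 -33.2]
 [  0.3   0.1  -1.  377. ]
 [  0.    0.    0.    1. ]]
{'time_s': 1.05, 'qpos': array([-58.3,  20.5,   0.7,   0. , -70.1, -16.5]), 'joint_vel': array([-0.1, -0.1, -0. , -0. ,  0. , -0. ]), 'tau': array([  0. , -58.3,  29.4,   6.9,  -0. ,   0. ]), 'ee_pos': array([ 176.6, -651.4,  248.3]), 'ee_rot': array([[-1. , -0.3, -0. ],
       [-0.3,  1. ,  0. ],
       [ 0. ,  0. , -1. ]]), 'contact_force': array([ 0.2,  0.2, -0. ]), 'ft_torque': array([-0., -0.,  0.]), 'finger_force': 0.0, 'width': 85.35292383420155}
```

View pics/crop.png

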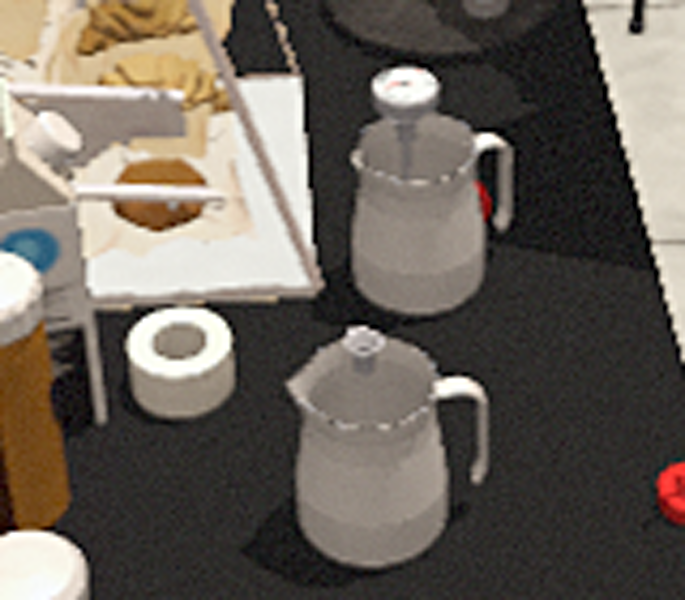

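The crop confirms it. The steel pitcher with the white dial, at crop (405,90), is pitcher_a. The steel one with the empty sleeve, at crop (365,345), is pitcher_b. The red dials stand apart on pins. I'll move above the thermometer now.

```bash
python3 -m pendant '[[1,10,25,15,0],[1,30,75,32,0],[1,52,125,32,0],[1,75,180,32,0],[1,97,235,32,0],[1,120,290,32,0],[1,142,345,32,0],[1,165,400,32,0],[1,188,455,32,0],[1,210,510,32,0],[1,233,565,32,0],[1,255,620,32,0],[1,277,670,32,0],[1,294,710,32,0],[1,302,728,32,0],[1,304,733,32,0],[1,304,733,32,0],[1,304,733,32,0]]'
python3 - <<'E'
from h import *
np.set_printoptions(precision=1,suppress=True)
w=cams.get_image("wrist");s=cams.get_image("side");c=cams.get_image("scene")
save(w,"w1");o=bot.get_obs();print(o["ee_pos"],o["width"],ray(w,[320,240]))
for q,z in [("pitcher_a",0),("handle_a",93),("seat_a",131),("thermometer",131)]:
  for n,im in (("w",w),("s",s),("c",c)):
    for r in spotter.mark_of(q,im)[:2]:
        print(n,q,round(r["p"],2),np.array(r["centre"]),atz(im,r["centre"],z))
E
```

```text
time_s: 3.3
ee_pos: [480.3, 80.6, 280.5]
ee_rot: [[-0.965, -0.261, 0.0], [-0.261, 0.965, 0.0], [-0.0, 0.0, -1.0]]
contact_force: [-0.3, 0.4, -0.2]
width: 85.1
finger_force: 0.0
[480.4  80.8 280.5] 85.42355268873477 (array([416.2,  63.3, 405.3]), array([ 0.3,  0.1, -1. ]))
w pitcher_a 0.77 [334.6 218.5] [498.3 100.4   0. ]
w pitcher_a 0.75 [508.8 308.5] [549.2 328.6   0. ]
s pitcher_a 0.97 [326.2 314. ] [548.1 327.5   0. ]
s pitcher_a 0.92 [296.6 387. ] [634.5 551.7   0. ]
c pitcher_a 0.81 [265. 250.] [559.1 350.1   0. ]
c pitcher_a 0.71 [231.1 220.8] [643.4 565.3   0. ]
w handle_a 0.83 [325.  184.6] [453.8  76.4  93. ]
s handle_a 0.72 [287.4 342.6] [649.5 497.1  93. ]
c handle_a 0.91 [246.7 191.3] [676.2 523.3  93. ]
c handle_a 0.63 [321.1 264.7] [444.5  68.7  93. ]
s seat_a 0.93 [318.5 275.7] [565.5 318.  131. ]
s seat_a 0.9 [329.5 219.8] [517.4  78.2 131. ]
c seat_a 0.95 [225.2 178.6] [644.  574.7 131. ]
c seat_a 0.77 [335.9 233.7] [528.1  89.7 131. ]
w thermometer 0.87 [312.4 275.7] [520.3  84.  131. ]
w thermometer 0.87 [276.9 186.1] [459.5  41.1 131. ]
s thermometer 0.71 [328.9 220.6] [519.5  82.  131. ]
s thermometer 0.53 [341.8 239.6] [491.4 175.2 131. ]
c thermometer 0.75 [336.  237.3] [512.7  78.1 131. ]
c thermometer 0.67 [343.9 295.7] [316.2 -85.9 131. ]
```

View pics/w1.png

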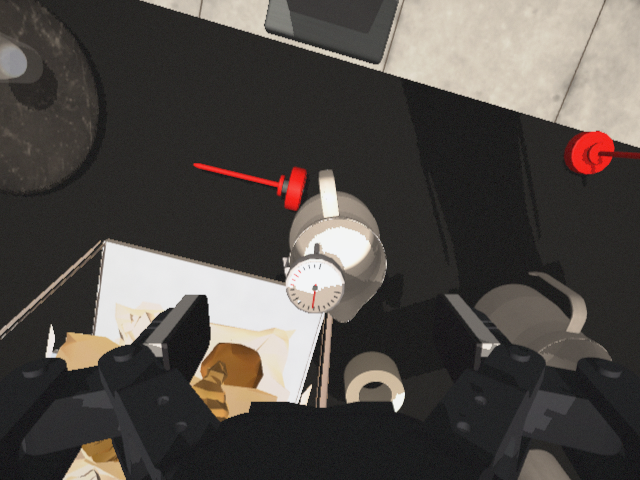

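The wrist view shows the white dial at (315,286), pitcher_a's handle at (327,180), a red look-alike lying at (297,188), and the case corner near (327,315). Next I'll measure the dial and the case corner.

```bash
python3 - <<'E'
from h import *
np.set_printoptions(precision=1,suppress=True)
w=cams.get_image("wrist");o=bot.get_obs()["ee_pos"]
d=atz(w,[315,286],155);print("dial",d,d-o,"size check",proj(w,d+[0,22,0]),proj(w,d-[0,22,0]))
print("case corner",atz(w,[327,312],0),"left",atz(w,[105,240],0),"post top proj",proj(w,list(atz(w,[327,312],0)[:2])+[200]))
print("red",atz(w,[297,188],22),"handle",atz(w,[327,178],104), "spout",atz(w,[345,318],121))
E
```

```text
dial [518.5  87.  155. ] [  37.9    5.4 -125.3] size check [344.5 293.5] [285.2 278.5]
case corner [609.9 123.4   0. ] left [ 590.1 -140.9    0. ] post top proj [331.1 447.9]
red [473.5  53.5  22. ] handle [447.2  77.  104. ] spout [553.5 121.7 121. ]
```

```bash
python3 -m pendant '[[1,25,3,-10,0],[1,37.5,4,-40,0],[1,37.5,4,-80,0],[1,37.5,4,-115,0],[1,37.5,4,-130,0],[1,37.5,4,-133,0],[1,37.5,4,-133,0],[0.3,37.5,4,-133,0],[-0.3,37.5,4,-133,0],[-0.6,37.5,4,-133,0],[-0.6,37.5,4,-133,0],[-0.6,37.5,4,-133,0]]' 30
python3 - <<'E'
from h import *
np.set_printoptions(precision=1,suppress=True)
w=cams.get_image("wrist");s=cams.get_image("side")
a=cv2.resize(w["pixels"],(400,300));b=cv2.resize(s["pixels"][170:290,270:430],(400,300))
save({"pixels":np.hstack([a,b])},"g1")
E
```

```text
time_s: 5.6
ee_pos: [518.7, 85.6, 148.1]
ee_rot: [[-0.965, -0.262, 0.001], [-0.262, 0.965, 0.0], [-0.001, -0.0, -1.0]]
contact_force: [-1.0, 0.4, 5.5]
width: 43.0
finger_force: 30.0
```

View pics/g1.png

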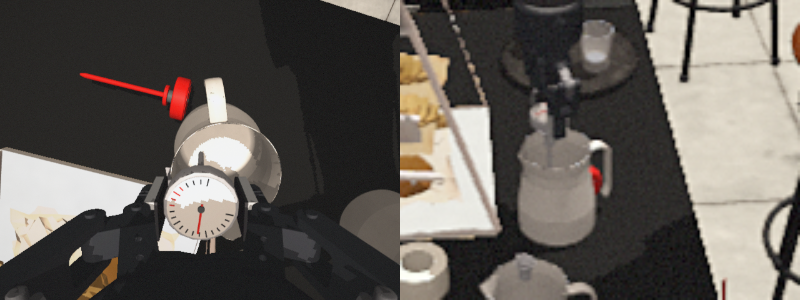

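Grasped at width 43 mm; the dial sits between the pads at wrist (400,420) in full pixels. Now I'll pull it straight up.

```bash
python3 -m pendant '[[-0.6,0,0,8,0],[-0.6,0,0,25,0],[-0.6,0,0,50,0],[-0.6,0,0,80,0],[-0.6,0,0,105,0],[-0.6,0,0,118,0],[-0.6,0,0,120,0],[-0.6,0,0,120,0]]'
python3 -m pendant '[[-0.6,3,20,0,0],[-0.6,8,55,0,0],[-0.6,14,95,0,0],[-0.6,20,135,0,0],[-0.6,26,165,0,0],[-0.6,29,180,0,0],[-0.6,30,185,0,0],[-0.6,30,185,0,0],[-0.6,30,185,0,0]]'
python3 - <<'E'
from h import *
np.set_printoptions(precision=1,suppress=True)
w=cams.get_image("wrist");s=cams.get_image("side");c=cams.get_image("scene")
o=bot.get_obs();print(o["ee_pos"],o["width"])
a=cv2.resize(w["pixels"],(400,300));b=cv2.resize(s["pixels"][170:350,240:480],(400,300))
save({"pixels":np.hstack([a,b])},"g2")
for q,z in [("pitcher_b",0),("handle_a",93),("seat_b",131),("thermometer",131)]:
  for n,im in (("w",w),("s",s),("c",c)):
    for r in spotter.mark_of(q,im)[:3]:
        print(n,q,round(r["p"],2),np.array(r["centre"]),atz(im,r["centre"],z))
E
```

```text
time_s: 6.7
ee_pos: [517.7, 85.4, 266.4]
ee_rot: [[-0.965, -0.262, -0.001], [-0.262, 0.965, -0.0], [0.001, 0.0, -1.0]]
contact_force: [0.8, -0.4, -0.2]
width: 43.0
finger_force: 30.5
time_s: 7.82
ee_pos: [548.1, 269.7, 267.5]
ee_rot: [[-0.965, -0.261, 0.0], [-0.261, 0.965, 0.0], [-0.0, 0.0, -1.0]]
contact_force: [-0.5, 0.2, -0.4]
width: 42.8
finger_force: 30.6
[548.1 269.9 267.6] 43.0129405125867
w pitcher_b 0.95 [532.5 328. ] [628.5 545.4   0. ]
w pitcher_b 0.86 [167.4 112.8] [503.4  98.5   0. ]
w pitcher_b 0.57 [374.9 215.6] [549.2 329.    0. ]
s pitcher_b 0.75 [325.9 313.2] [548.7 324.6   0. ]
s pitcher_b 0.7 [298.  385.9] [631.2 549.    0. ]
c pitcher_b 0.94 [267.3 253.7] [546.6 330.2   0. ]
c pitcher_b 0.77 [327.2 287.7] [498.6  94.6   0. ]
c pitcher_b 0.62 [233.5 223.2] [635.1 546.7   0. ]
w handle_a 0.94 [97.  25.7] [453.   76.7  93. ]
s handle_a 0.57 [354.4 230.7] [444.4  87.4  93. ]
s handle_a 0.56 [289.6 343.3] [644.5 499.6  93. ]
c handle_a 0.95 [321.2 263.4] [449.5  72.3  93. ]
c handle_a 0.83 [244.6 195.2] [650.1 506.2  93. ]
w seat_b 0.78 [630.7 425. ] [642.2 563.3 131. ]
w seat_b 0.64 [371.5 265.1] [563.7 312.1 131. ]
w seat_b 0.55 [ 66.4 121.9] [520.3  85.7 131. ]
s seat_b 0.96 [319.5 275. ] [562.8 315.6 131. ]
s seat_b 0.9 [333.2 219. ] [506.3  75.2 131. ]
s seat_b 0.82 [292.9 355.1] [636.6 564.9 131. ]
c seat_b 0.97 [228.4 180.4] [638.6 555.9 131. ]
c seat_b 0.85 [269.4 207.1] [558.  323.3 131. ]
c seat_b 0.61 [333.6 236.7] [512.1  84.4 131. ]
w thermometer 0.77 [317.8 303. ] [603.5 281.8 131. ]
w thermometer 0.73 [445.5  23.3] [398.5 309.5 131. ]
w thermometer 0.63 [89.8 57.7] [476.6  96.6 131. ]
s thermometer 0.61 [395.7 304.2] [390.2 434.4 131. ]
s thermometer 0.51 [340.7 238. ] [493.7 167.7 131. ]
c thermometer 0.87 [343.  290.6] [330.3 -73.5 131. ]
c thermometer 0.68 [215.9 271.6] [239.2 179.8 131. ]
c thermometer 0.51 [280.1 169.4] [797.3 498.  131. ]
```

View pics/g2.png

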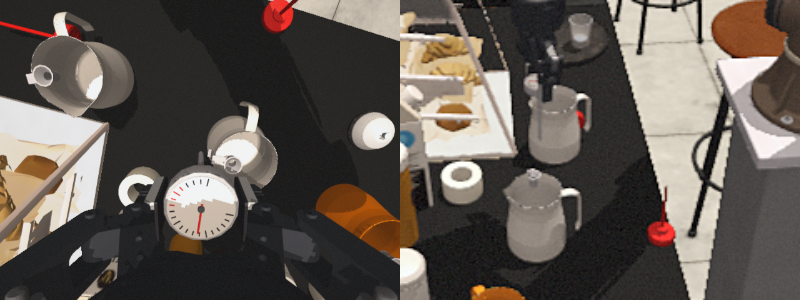

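The wrist half shows the dial held at (322,330) and pitcher_b's mouth near (371,263) in full pixels. I'll refine the mouth centre and the dial's offset in the tool.

```bash
python3 - <<'E'
from h import *
np.set_printoptions(precision=1,suppress=True)
w=cams.get_image("wrist");s=cams.get_image("side");o=bot.get_obs();t=o["ee_pos"]
g=w["pixels"]
cv2.imwrite("pics/m.png",np.hstack([cv2.resize(cv2.cvtColor(g[230:300,340:410],cv2.COLOR_RGB2BGR),(400,400),interpolation=cv2.INTER_CUBIC),cv2.resize(cv2.cvtColor(g[250:390,250:390],cv2.COLOR_RGB2BGR),(400,400),interpolation=cv2.INTER_CUBIC)]))
print("tcp",t)
for uv in ([322,328],[322,332]): print("dial",atz(w,uv,t[2]+7)-t)
for uv in ([371,261],[371,265]): print("mouth",atz(w,uv,131),"tri w side",tri([(w,uv),(s,(319.5,275))]))
E
```

```text
tcp [548.1 270.6 267.3]
dial [-1.5 -0.2  7. ]
dial [0.  0.2 7. ]
mouth [560.6 311.6 131. ] tri w side [562.1 312.3 127.7]
mouth [563.6 312.6 131. ] tri w side [563.4 313.1 129.1]
```

View pics/m.png

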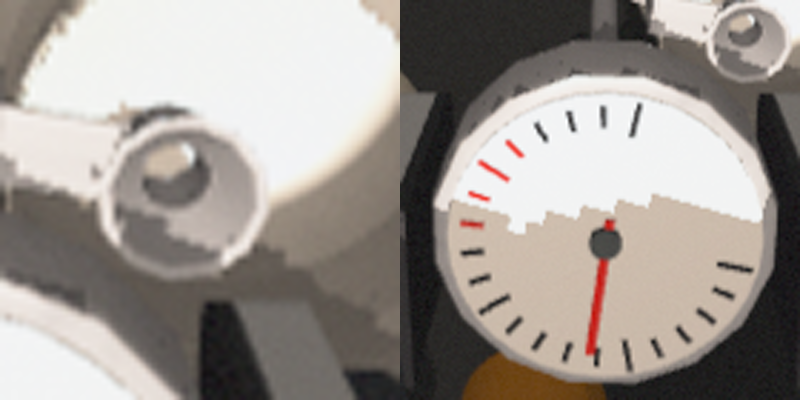

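The mouth centre is at about wrist (372,264), or world (563,313), and the dial is centred in the tool within 1 mm. I'll move over it and start lowering.

```bash
python3 -m pendant '[[-0.6,4,12,0,0],[-0.6,10,30,0,0],[-0.6,14,41,0,0],[-0.6,14.5,42.5,0,0],[-0.6,14.5,42.5,-5,0],[-0.6,14.5,42.5,-20,0],[-0.6,14.5,42.5,-35,0],[-0.6,14.5,42.5,-45,0],[-0.6,14.5,42.5,-48,0],[-0.6,14.5,42.5,-48,0]]'
python3 - <<'E'
from h import *
np.set_printoptions(precision=1,suppress=True)
s=cams.get_image("side");c=cams.get_image("scene")
print(bot.get_obs()["contact_force"])
a=cv2.resize(s["pixels"][225:325,270:370],(400,400),interpolation=cv2.INTER_CUBIC);b=cv2.resize(c["pixels"][160:260,220:320],(400,400),interpolation=cv2.INTER_CUBIC)
save({"pixels":np.hstack([a,b])},"g3")
E
```

```text
time_s: 9.93
ee_pos: [562.8, 313.0, 219.2]
ee_rot: [[-0.965, -0.262, 0.0], [-0.262, 0.965, -0.0], [-0.0, -0.0, -1.0]]
contact_force: [-0.0, -0.0, -0.5]
width: 43.0
finger_force: 30.6
[-0.1 -1.  -0.8]
```

View pics/g3.png

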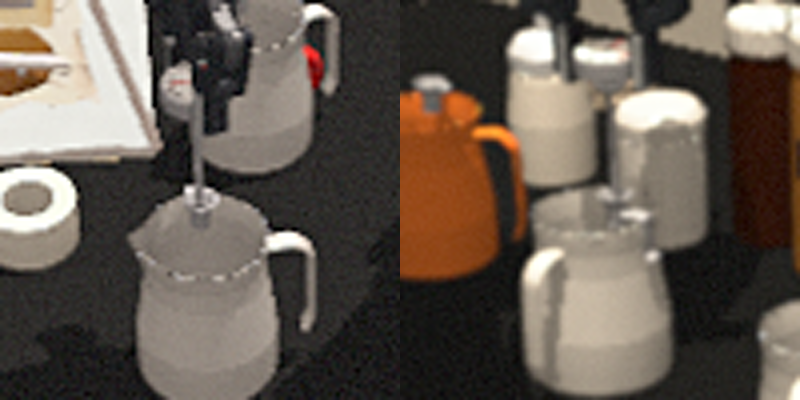

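Side shows the stem at the sleeve mouth, crop (200,195). Scene shows the stem at crop (617,200) with a bright spot at (636,213), so I'll check both against the projections.

```bash
python3 - <<'E'
from h import *
np.set_printoptions(precision=1,suppress=True)
s=cams.get_image("side");c=cams.get_image("scene");w=cams.get_image("wrist");t=bot.get_obs()["ee_pos"]
for n,im,o,x0 in (("side",s,(270,225),0),("scene",c,(220,160),400)):
    for z in (202,131,114): print(n,z,(proj(im,[t[0],t[1],z])-o)*4+[x0,0])
    for r in spotter.mark_of("seat_b",im)[:4]: print(r["p"],(np.array(r["centre"])-o)*4+[x0,0])
for uv in ((600,55),(617,190),(636,213)): print(uv, "on plane z=",t[2]+0, )
a=cv2.resize(c["pixels"][190:225,255:290],(400,400),interpolation=cv2.INTER_LANCZOS4)
b=cv2.resize(s["pixels"][258:293,302:337],(400,400),interpolation=cv2.INTER_LANCZOS4)
save({"pixels":np.hstack([a,b])},"g4")
E
```

```text
side 202 [195.5 111.2]
side 131 [197.8 197.4]
side 114 [198.3 217.2]
0.89 [ 92.  518.4]
0.77 [189.2 198.4]
0.61 [248.8 -12. ]
scene 202 [608.5  84.5]
scene 131 [614.5 189.5]
scene 114 [615.8 214.1]
0.98 [602.8 190.8]
0.8 [842.8 293.2]
0.64 [419.6  88.4]
(600, 55) on plane z= 219.8205072131056
(617, 190) on plane z= 219.8205072131056
(636, 213) on plane z= 219.8205072131056
```

View pics/g4.png

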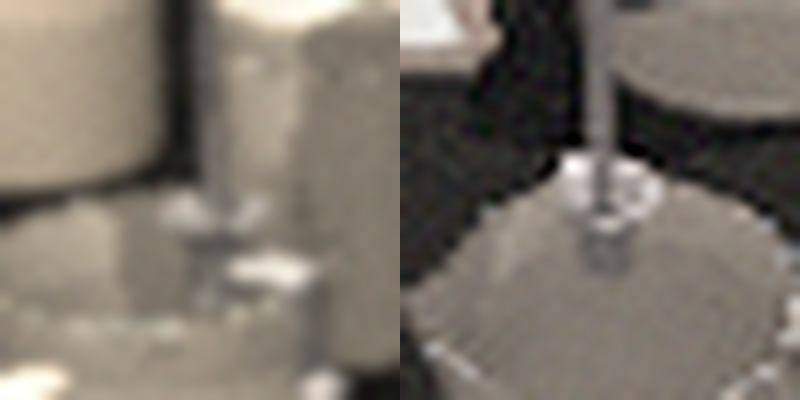

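Both views show the stem entering the mouth, at crop (215,215) and (605,195); the bright spot is just the clip's bracket. I'll keep lowering.

```bash
python3 -m pendant '[[-0.6,0,0,-8,0],[-0.6,0,0,-20,0],[-0.6,0,0,-32,0],[-0.6,0,0,-44,0],[-0.6,0,0,-55,0],[-0.6,0,0,-63,0],[-0.6,0,0,-66,0],[-0.6,0,0,-66,0]]'
```

```text
time_s: 11.28
ee_pos: [562.7, 313.1, 153.3]
ee_rot: [[-0.965, -0.262, 0.0], [-0.262, 0.965, -0.0], [-0.0, -0.0, -1.0]]
contact_force: [0.7, -0.4, -0.2]
width: 42.8
finger_force: 30.6
```

```bash
python3 -m pendant '[[-0.6,0,0,-2,0],[-0.6,0,0,-4,0],[-0.6,0,0,-5,0],[-0.6,0,0,-5.5,0],[-0.6,0,0,-5.5,0]]'
```

```text
time_s: 11.9
ee_pos: [562.8, 313.1, 148.2]
ee_rot: [[-0.965, -0.262, 0.0], [-0.262, 0.965, 0.0], [-0.0, 0.0, -1.0]]
contact_force: [-1.7, -0.5, 2.8]
width: 42.9
finger_force: 30.7
```

Contact force is starting to show at the expected height. I'll release it in place, wait, then rise straight up.

```bash
python3 -m pendant '[[0.2,0,0,0,0],[0.5,0,0,0,0],[1,0,0,0,0],[1,0,0,0,0],[1,0,0,0,0],[1,0,0,0,0],[1,0,0,10,0],[1,0,0,40,0],[1,0,0,80,0],[1,0,0,115,0],[1,0,0,130,0],[1,0,0,132,0]]'
python3 -m pendant '[[1,-6,-12,0,0],[1,-20,-45,0,0],[1,-40,-90,0,0],[1,-60,-135,0,0],[1,-80,-180,0,0],[1,-95,-215,0,0],[1,-103,-232,0,0.05],[1,-105,-235,0,0.09],[1,-105,-235,0,0.09],[1,-105,-235,0,0.09]]'
python3 - <<'E'
from h import *
np.set_printoptions(precision=1,suppress=True)
w=cams.get_image("wrist");s=cams.get_image("side");c=cams.get_image("scene")
o=bot.get_obs();print(o["ee_pos"],o["width"])
for q,z in [("pitcher_a",0),("handle_a",93),("seat_a",131),("thermometer",131)]:
  for n,im in (("w",w),("s",s),("c",c)):
    for r in spotter.mark_of(q,im)[:3]:
        print(n,q,round(r["p"],2),np.array(r["centre"]),atz(im,r["centre"],z))
a=cv2.resize(w["pixels"],(533,400));b=cv2.resize(s["pixels"][225:325,285:352],(267,400),interpolation=cv2.INTER_CUBIC)
save({"pixels":np.hstack([a,b])},"g5")
E
```

```text
time_s: 13.4
ee_pos: [562.7, 313.2, 280.9]
ee_rot: [[-0.965, -0.262, 0.001], [-0.262, 0.965, 0.001], [-0.002, 0.001, -1.0]]
contact_force: [-0.2, -0.8, 0.6]
width: 85.8
finger_force: 0.0
time_s: 14.65
ee_pos: [457.3, 77.9, 279.1]
ee_rot: [[-0.938, -0.347, -0.001], [-0.347, 0.938, -0.0], [0.001, -0.0, -1.0]]
contact_force: [-0.3, 0.3, 0.1]
width: 85.5
finger_force: 0.0
[457.6  78.2 279.4] 85.45631616187616
w pitcher_a 0.69 [487.7 340.9] [549.8 326.    0. ]
w pitcher_a 0.6 [324.8 241.2] [500.9  97.8   0. ]
s pitcher_a 0.87 [295.5 382.5] [636.7 539.1   0. ]
s pitcher_a 0.76 [334.1 258.4] [505.9  98.8  -0. ]
s pitcher_a 0.66 [327.6 315. ] [544.6 331.5  -0. ]
c pitcher_a 0.88 [231.9 224.5] [625.6 543.8   0. ]
c pitcher_a 0.66 [325.6 284.3] [509.1 107.4   0. ]
c pitcher_a 0.65 [264.9 249.6] [560.7 351.9   0. ]
w handle_a 0.95 [323.9 211.3] [452.3  78.1  93. ]
s handle_a 0.77 [284.8 344.1] [655.5 501.   93. ]
s handle_a 0.7 [353.9 227.1] [443.7  69.5  93. ]
c handle_a 0.96 [319.7 262.1] [452.4  78.8  93. ]
c handle_a 0.69 [247.3 194.8] [656.9 502.   93. ]
w seat_a 0.64 [302.9 300.4] [518.3  84.7 131. ]
s seat_a 0.93 [290.8 352. ] [640.9 556.2 131. ]
s seat_a 0.9 [319.7 274.5] [562.2 313.8 131. ]
s seat_a 0.56 [331.7 222.5] [512.2  92.2 131. ]
c seat_a 0.83 [226.2 182.4] [623.2 548.9 131. ]
w thermometer 0.93 [528.8 428.4] [564.2 311.  131. ]
w thermometer 0.72 [274.2 202.2] [451.6  38.5 131. ]
w thermometer 0.62 [587.2 202.8] [372.  254.8 131. ]
s thermometer 0.71 [318.2 273.1] [565.6 308.1 131. ]
s thermometer 0.69 [396.3 303.9] [388.6 433.6 131. ]
s thermometer 0.53 [344. 239.] [485.  173.1 131. ]
c thermometer 0.69 [215.8 270.5] [242.4 183.4 131. ]
c thermometer 0.64 [275.7 212.9] [539.  284.7 131. ]
```

View pics/g5.png

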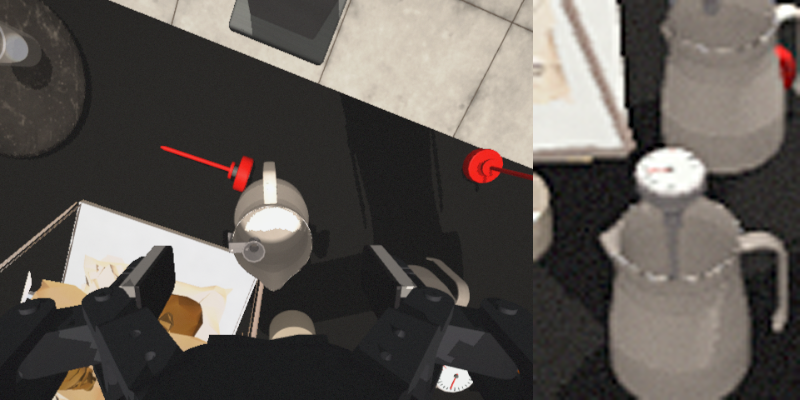

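The thermometer sits in pitcher_b's clip with its flange down, at wrist (455,378) in the picture, and pitcher_b has not moved. pitcher_a's handle bend is at wrist (269,178), world (452,77). Next I'll descend on the handle and grip hard.

```bash
python3 -m pendant '[[1,-3,0,-10,0.03],[1,-7,-1,-40,0.03],[1,-7,-1,-80,0.03],[1,-7,-1,-120,0.03],[1,-7,-1,-155,0.03],[1,-7,-1,-178,0.03],[1,-7,-1,-188,0.03],[1,-7,-1,-191,0.03],[1,-7,-1,-191,0.03]]' 
python3 -m pendant '[[0.3,0,0,0,0],[-0.3,0,0,0,0],[-0.8,0,0,0,0],[-1,0,0,0,0],[-1,0,0,0,0],[-1,0,0,0,0],[-1,0,0,0,0],[-1,0,0,0,0],[-1,0,0,0,0]]' 100
```

```text
time_s: 16.52
ee_pos: [451.0, 77.3, 89.3]
ee_rot: [[-0.927, -0.376, 0.001], [-0.376, 0.927, 0.0], [-0.001, 0.0, -1.0]]
contact_force: [0.6, -0.5, -0.1]
width: 85.3
finger_force: 0.0
time_s: 17.65
ee_pos: [450.7, 77.0, 89.1]
ee_rot: [[-0.927, -0.376, 0.0], [-0.376, 0.927, -0.0], [-0.0, -0.0, -1.0]]
contact_force: [-1.8, -0.8, 4.7]
width: 9.9
finger_force: 97.6
```

```bash
python3 -m pendant '[[-1,0,0,2,0],[-1,0,0,7,0],[-1,0,0,15,0],[-1,0,0,27,0],[-1,0,0,42,0],[-1,0,0,58,0],[-1,0,0,74,0],[-1,0,0,89,0],[-1,0,0,101,0],[-1,0,0,109,0],[-1,0,0,114,0],[-1,0,0,115,0],[-1,0,0,115,0],[-1,0,0,115,0],[-1,0,0,115,0],[-1,0,0,115,0]]'
python3 - <<'E'
from h import *
np.set_printoptions(precision=1,suppress=True)
w=cams.get_image("wrist");s=cams.get_image("side");c=cams.get_image("scene");print(bot.get_obs()["width"])
for n,im in (("w",w),("s",s),("c",c)):
    for r in spotter.mark_of("thermometer",im)[:2]: print(n,round(r["p"],2),atz(im,r["centre"],131))
a=cv2.resize(s["pixels"][150:330,260:420],(400,450),interpolation=cv2.INTER_CUBIC);b=cv2.resize(c["pixels"][170:305,250:370],(400,450),interpolation=cv2.INTER_CUBIC)
save({"pixels":np.hstack([a,b])},"g6")
E
```

```text
time_s: 19.65
ee_pos: [450.6, 77.0, 203.7]
ee_rot: [[-0.927, -0.375, -0.0], [-0.375, 0.927, -0.0], [0.0, -0.0, -1.0]]
contact_force: [-0.6, -0.7, -3.7]
width: 10.0
finger_force: 97.5
10.027114262636072
w 0.65 [445.1  40.1 131. ]
s 0.82 [383.2 428.4 131. ]
s 0.7 [563.6 300.6 131. ]
c 0.65 [547.5 297.1 131. ]
c 0.65 [237.5 182.1 131. ]
```

View pics/g6.png

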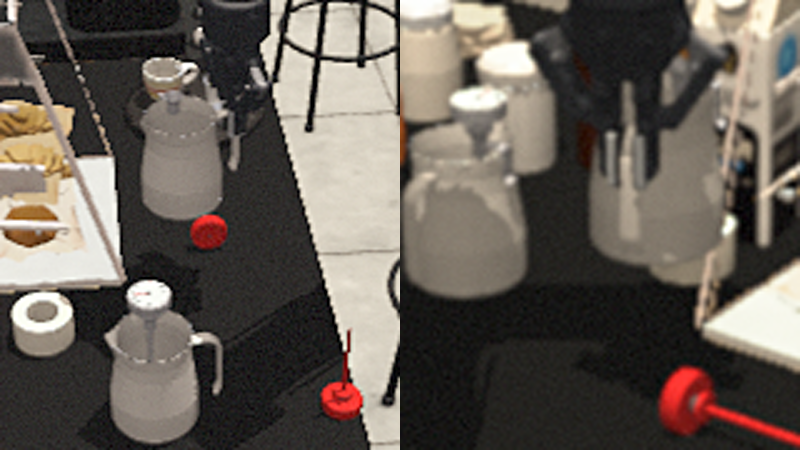

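pitcher_a hangs clear of the counter and looks level. The thermometer is down in pitcher_b. One last check on tilt and creep before handing in.

```bash
python3 -m pendant '[[-1,0,0,0,0],[-1,0,0,0,0],[-1,0,0,0,0],[-1,0,0,0,0],[-1,0,0,0,0],[-1,0,0,0,0],[-1,0,0,0,0],[-1,0,0,0,0]]'
python3 - <<'E'
from h import *
np.set_printoptions(precision=1,suppress=True)
I={n:cams.get_image(n) for n in ("wrist","side","scene")}
t=bot.get_obs()["ee_pos"];dz=115
def exp(p): # expected world position if level, from geometry relative to handle
    a=np.radians(-67.5);R=np.array([[np.cos(a),-np.sin(a)],[np.sin(a),np.cos(a)]])
    q=R@(np.array(p[:2])-[0,-53]);return [452.3+q[0],77.3+q[1],p[2]+dz]
for name,p in (("seat_a",(18,11,131)),("pitcher_a",(0,0,0)),("handle_a",(0,-53,93))):
    for n,im in I.items():
        e=proj(im,exp(p));r=spotter.mark_of(name,im)
        if r:
            b=min(r,key=lambda r:np.linalg.norm(np.array(r["centre"])-e));print(name,n,"exp",e,"seen",np.array(b["centre"]),round(b["p"],2))
E
```

```text
time_s: 20.95
ee_pos: [450.6, 77.0, 203.8]
ee_rot: [[-0.927, -0.375, -0.0], [-0.375, 0.927, 0.0], [0.0, 0.0, -1.0]]
contact_force: [0.6, 0.6, -2.6]
width: 9.9
finger_force: 97.5
seat_a side exp [329.1 187.5] seen [329.8 186.7] 0.3
seat_a scene exp [334.6 188.3] seen [335.6 188.2] 0.9
pitcher_a wrist exp [321.5 332.7] seen [321.6 331.7] 0.82
pitcher_a side exp [335.6 227.8] seen [335.4 228.2] 0.59
pitcher_a scene exp [326.2 243.2] seen [326.8 244.2] 0.83
handle_a wrist exp [320.4 331.9] seen [320.4 332.9] 0.59
handle_a side exp [352.2 196.3] seen [354.2 196.8] 0.79
handle_a scene exp [319.2 214.7] seen [318.9 216.6] 0.88
```

Everything lies within 1–2 px of a level pitcher about 115 mm up, so I'm handing in.

```bash
python3 -c "
from cell import bot
print(bot.job_done())"
```

```text
the job is handed in; nothing more can be done
None
```

I handed the job in with the thermometer let go and fully down in pitcher_b's clip, and pitcher_a held by its handle about 115 mm up, level and still to within 1–2 px in the camera checks; the judge's result was not shown.

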